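Sweep the stray terminal blocks into the catch tray

TASK

Clear the electronics bench: with the fingers, sweep the three blue terminal blocks along the bench top, through the open side of the catch tray and well in over its yellow floor, not left sitting on the edge. Only push them, do not pick any of them up, and leave the heat sink, capacitor, solder reel, jar and cutters standing or lying where they are.

Things in the scene. Friction and masses are not known exactly. Their poses are not given: they have to be found in the camera images.
- tray: catch tray fixed to the bench: three upright aluminium walls 30 mm high and 4 mm thick round a yellow floor. Origin at the centre of the floor, on the bench top (z = 0). Inside it measures 220 mm along its x and 160 mm along its y; walls stand on its -x, +x and +y sides, and the whole -y side (the edge 80 mm from the origin) is open. The floor is level with the bench: no step or lip at the open side. Its -y side faces the blocks, turned by up to 0.3 rad
- block_a: blue plastic screw-terminal block, a bar 50 x 25 x 22 mm (x, y, z), about 45 g, slides easily; origin at the centre of its underside, z up, x along its length. One of three alike, loose on the bench, at any yaw
- block_b: blue plastic screw-terminal block, a bar 50 x 25 x 22 mm (x, y, z), about 45 g, slides easily; origin at the centre of its underside, z up, x along its length. One of three alike, loose on the bench, at any yaw
- block_c: blue plastic screw-terminal block, a bar 50 x 25 x 22 mm (x, y, z), about 45 g, slides easily; origin at the centre of its underside, z up, x along its length. One of three alike, loose on the bench, at any yaw
- heatsink: dark finned heat sink, 28 x 28 x 30 mm high, loose, standing among the blocks; origin at the centre of its underside; not to be moved
- capacitor: black capacitor can standing upright, 25 mm diameter, 40 mm high, loose; origin at the centre of its underside; not to be moved
- reel: grey solder reel standing on its flange, 56 mm diameter, 44 mm high, loose; origin at the centre of its underside; not to be moved
- flux: small jar with black cap, 48 mm diameter, 50 mm high, loose; origin at the centre of its underside; not to be moved
- cutters: side cutters with red handles lying flat, about 130 mm long and 50 mm wide, 12 mm high, loose; origin near the pivot, handles run 95 mm towards its -x and jaws 36 mm towards its +x; not to be moved

How it is judged:
By the outcome, as a careful person would: the job done as asked, in the order asked, and still so for the second after the job is handed in, with the robot touching nothing.
It also fails if it takes over 64 s, if anything falls off the work surface, if the arm or the gripper's body presses on something with over 40 N, if the wrist force passes 120 N, or if a joint passes its speed limit or range.

ROBOT

A 6-joint arm with a two-finger parallel gripper is mounted at the origin on the work surface. World frame = base frame: x ahead of the robot, y to its left, z up, the work surface at z = 0. Lengths are in m, angles in degrees, forces in N, time in s.
With the tool pointing down it reaches from about 0.25 to 0.725 m from the base axis. Payload 9.7 kg.
Tool frame: the origin (TCP) lies midway between the tips of the shut fingers; the grasp point (between the pads) lies 19 mm behind it; z points along the fingers, y is the line along which they close (so a half turn about z gives the same grasp; the last joint's range is limited). The gripper opens to 85 mm and grips with 20 to 120 N. Pads are 22 mm wide; open, the fingers measure 114 mm over their backs; the gripper's body (76 mm by 85 mm) begins 54 mm behind the grasp point. The pads swing forward as they close: fully open they stand 13 mm farther back than shut.
Start: joints at [-74.427, 4.979, 10.078, 95.1, 0, 90], TCP at [0.148, -0.53, 0.231] pointing down, gripper open.
Joint ranges: [-179.16, 179.16], [-48.56, 103.87], [-65.8, 70.77], [-126.05, 130.52], [-82.76, 87.17], [-180, 180]. Speed limits (degrees/s): [127.2, 127.2, 147.25, 180, 180, 180].

INTERFACE

Orientations are given as [roll, pitch, yaw] about the fixed x, y, z axes, in that order (R = Rz(yaw) Ry(pitch) Rx(roll)).
In Python, from workcell import bot gives the robot as it stands.
- The arm moves only by the shell command python3 -m crank 'ROWS' [FORCE]. ROWS is JSON, a list of rows, each an object with "gripper": the finger opening in mm, from 0 to 85.4; "travel": the shift along the tool's x, y, z in mm, a list of three; "twist": the turn, a rotation vector about the tool's x, y, z in rad, a list of three. In form: [{"gripper": gripper, "travel": [tx, ty, tz], "twist": [rx, ry, rz]}, ...]. A call has 1 to 12 rows; each row shifts and turns the commanded pose from where the row before left it, along the tool's axes as they then stand; what a row does not reach is not made up. A row lasts 1/8 s, in which the tool goes at most 62.5 mm and 10.7 degrees, less where a joint would pass 70% of its speed; a pose out of reach is approached as far as the arm can. A call is refused whole if a number of a shift passes 62.5 or a number of a turn 0.188, either way. A call with a gripper value outside its range is refused whole. The fingers move at their own pace and stop on an object; FORCE is the grip in N (left out, the last holds). Time passes only in rows, so rows that do not move let the fingers close. It gives the time, the measured TCP pose, the force, the opening and the grip force at its end, in the units of the state.
- bot.get_obs(): the state, without advancing time (a new reading comes with each control period).
- bot.camera(name): name is "scene" or "top" or "wrist"; returns the picture (400x640x3 uint8, red, green, blue); there is no depth.
- bot.calibration(name): a dict with "vfov" (degrees; the focal length in pixels is half the picture's height over the tangent of half this angle, whatever the lens; pixels are square), "cx", "cy" (the principal point, pixels), "k1" (the pictures are not rectified: a ray, as slopes to the right and down, at radius r is drawn at 1 + k1 r^2 times it, then the intrinsics apply), "camera_from_world" (4x4, takes a point from world to camera coordinates). Camera axes: x right, y down, z forward; pixel columns grow to the right and rows downward; lengths in m; the calibration is good to about 2 mm. A picture is of the moment at which its call begins: read the wrist's pose just before it. calibration takes no time and is no camera call; for the wrist camera it gives the pose at the moment of the call.
- bot.job_done(): hands the job in; it is judged then, once.
The state is a dict: "time": time; "q": joint angles; "qd": joint speeds; "joint_efforts": joint torques, N m; "ee_pos": TCP position; "tcp_rot": TCP orientation; "wrist_force": force on the tool from outside, world axes, zero at the start; "torque": the same for the moment, N m; "opening": finger opening in m; "grasp_force": force on a finger pad.
Only numpy, scipy, OpenCV 4.12 (cv2) and the standard library are available. Lean on these libraries where they do the work, as an engineer would, in place of code of your own. Each camera call takes 0.05 s, during which the arm holds its last target. There are 200 camera calls.

## Working session

There is one attempt and no reset: what is moved stays moved. The work goes in short steps, Python scripts to look and compute and a shell command to move; the robot and the scene stay as the last step left them, time stands still between calls to the robot, and variables do not carry over. Pictures are saved under pics/ and viewed, at most 10 in all, crops included, and the job is handed in when it is done.

```bash
ls; mkdir -p pics; cat > h.py <<'E'
import numpy as np,cv2
from workcell import bot
def K(c):
    f=200/np.tan(np.radians(c['vfov'])/2); return f
def ray(c,u,v,z=0.):
    """pixels -> world points on plane z"""
    f=K(c); uv=np.stack([np.ravel(u),np.ravel(v)],1).astype(float)
    d=(uv-[c['cx'],c['cy']])/f; s=d.copy()
    for _ in range(20): s=d/(1+c['k1']*(s**2).sum(1,keepdims=True))
    T=np.array(c['camera_from_world']);R=T[:3,:3];o=-R.T@T[:3,3]
    w=np.c_[s,np.ones(len(s))]@R
    return (o+w*((z-o[2])/w[:,2])[:,None])[:,:2]
E
python3 - <<'E'
from h import *
for n in('top','scene'):
    im=bot.camera(n);cv2.imwrite(f'pics/{n}0.png',im[:,:,::-1])
    c=bot.calibration(n);np.save(n,im);T=np.array(c['camera_from_world']);print(n,c['vfov'],c['k1'],-T[:3,:3].T@T[:3,3])
E
```

```text
pics
top 43.75571303922587 -0.11748441875166549 [ 0.41924357 -0.08393828  1.26483331]
scene 50.29985087114861 -0.08350668185367233 [ 1.23348652 -0.31104485  0.76159116]
```

View pics/top0.png

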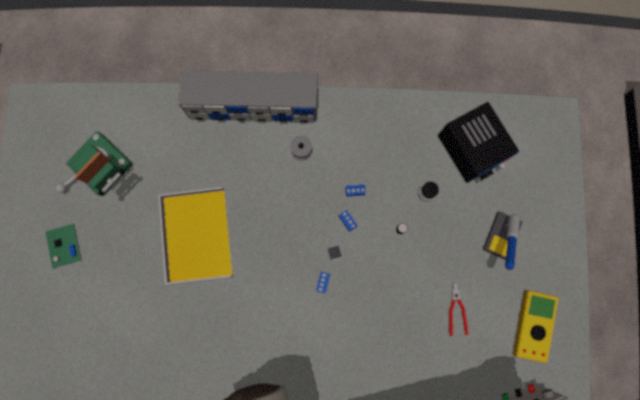

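View pics/scene0.png

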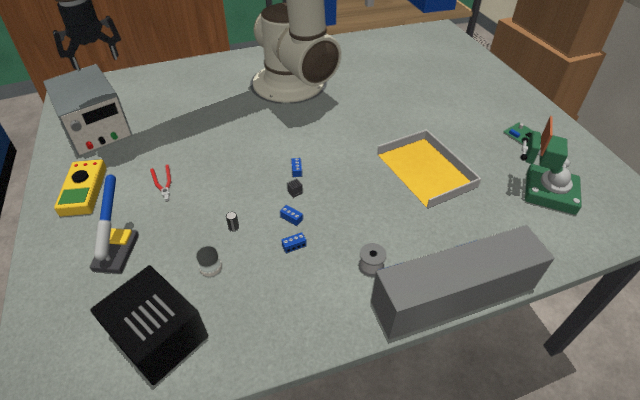

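The top view shows the tray at about (197,235) with its open side to the right. The blocks are at (355,190), (347,220) and (323,282), the heat sink at (335,252), the reel at (301,147), the capacitor at (402,229), the jar at (429,190) and the cutters at (457,310). The scene view agrees.

```bash
python3 - <<'E'
from h import *
im=np.load('top.npy');c=bot.calibration('top')
hsv=cv2.cvtColor(im,cv2.COLOR_RGB2HSV)
def rep(m,z,nm,lo):
    cs,_=cv2.findContours(m,cv2.RETR_EXTERNAL,cv2.CHAIN_APPROX_NONE)
    for k in cs:
        if cv2.contourArea(k)<lo: continue
        mm=np.zeros_like(m);cv2.drawContours(mm,[k],-1,255,-1);v,u=np.nonzero(mm)
        P=ray(c,u,v,z);r=cv2.minAreaRect((P*1000).astype(np.float32))
        mu=P.mean(0);w,V=np.linalg.eigh(np.cov(P.T));a=V[:,1]
        print(nm,np.mean(u).round(),np.mean(v).round(),'mean',mu.round(3),'rect',np.round(r[0]),np.round(r[1]),'yaw',np.degrees(np.arctan2(a[1],a[0])).round())
        if nm=='tray': print(cv2.boxPoints(r).round())
roi=np.zeros(im.shape[:2],np.uint8);roi[130:340,150:480]=255
rep(cv2.inRange(hsv,(100,120,60),(125,255,255))&roi,.018,'block',40)
rep(cv2.inRange(hsv,(20,150,100),(35,255,255))&roi,0,'tray',500)
rep(cv2.inRange(hsv,(0,150,60),(8,255,255))&roi,.01,'cut',40)
rep(cv2.inRange(hsv,(0,0,0),(180,255,75))&roi,.03,'dark',30)
for n,u,v,z in(('reel',301,147,.044),('cap',402,229,.04),('jar',430,189,.05),('hs',335,252,.03),('jaw',456,284,.01)): print(n,ray(c,[u],[v],z).round(3))
print(bot.get_obs()['time'],bot.get_obs()['ee_pos'],bot.get_obs()['tcp_rot'])
E
python3 -c "
import cv2;i=cv2.imread('pics/top0.png')[135:300,150:350+110];cv2.imwrite('pics/crop.png',cv2.resize(i,None,fx=2.5,fy=2.5,interpolation=2))"
```

```text
block 325.0 283.0 mean [ 0.428 -0.105] rect [ 427. -104.] [10. 46.] yaw 167.0
block 345.0 222.0 mean [ 0.581 -0.151] rect [ 582. -152.] [48. 13.] yaw -144.0
block 355.0 187.0 mean [ 0.672 -0.174] rect [ 672. -174.] [10. 46.] yaw 96.0
tray 197.0 236.0 mean [0.537 0.228] rect [538. 228.] [218. 160.] yaw -172.0
[[419. 291.]
 [442. 133.]
 [658. 165.]
 [634. 324.]]
cut 463.0 316.0 mean [ 0.351 -0.454] rect [ 351. -455.] [85. 11.] yaw -167.0
cut 451.0 317.0 mean [ 0.35  -0.423] rect [ 349. -422.] [11. 85.] yaw 177.0
dark 334.0 252.0 mean [ 0.503 -0.125] rect [ 503. -125.] [25. 24.] yaw 70.0
dark 429.0 190.0 mean [ 0.669 -0.364] rect [ 669. -364.] [39. 45.] yaw 123.0
dark 462.0 152.0 mean [ 0.771 -0.451] rect [ 773. -459.] [159.  88.] yaw -152.0
reel [[ 0.766 -0.034]]
cap [[ 0.565 -0.292]]
jar [[ 0.666 -0.36 ]]
hs [[ 0.504 -0.127]]
jaw [[ 0.432 -0.436]]
0.1 [ 0.14760186 -0.52962221  0.2306582 ] [-1.79933302e+02 -3.85248573e-04  1.55706532e+01]
```

View pics/crop.png

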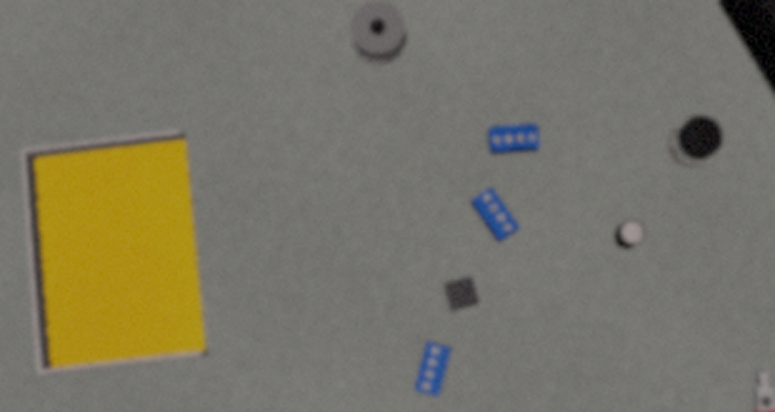

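Blocks are at roughly (0.43,-0.10) yaw 166, (0.585,-0.159) yaw 33 and (0.665,-0.175) yaw 96. The tray centre is (0.538,0.228) with yaw 8.4, and its floor measures 218x160, as it should. I'll start with the near block, using a two-finger rake 20 mm open.

```bash
python3 -m crank '[{"gripper":20,"travel":[37,-31,13],"twist":[0,0,0]},{"gripper":20,"travel":[37,-31,13],"twist":[0,0,0]},{"gripper":20,"travel":[37,-31,13],"twist":[0,0,0]},{"gripper":20,"travel":[37,-31,13],"twist":[0,0,0]},{"gripper":20,"travel":[37,-31,13],"twist":[0,0,0]},{"gripper":20,"travel":[37,-31,13],"twist":[0,0,0]},{"gripper":20,"travel":[37,-31,13],"twist":[0,0,0]},{"gripper":20,"travel":[37,-31,13],"twist":[0,0,0]},{"gripper":20,"travel":[37,-31,13],"twist":[0,0,0]},{"gripper":20,"travel":[37,-31,13],"twist":[0,0,0]}]' 40
python3 -m crank '[{"gripper":20,"travel":[0,0,0],"twist":[0,0,-0.16]},{"gripper":20,"travel":[0,0,0],"twist":[0,0,-0.16]},{"gripper":20,"travel":[0,0,0],"twist":[0,0,-0.16]},{"gripper":20,"travel":[0,0,0],"twist":[0,0,-0.16]},{"gripper":20,"travel":[0,0,0],"twist":[0,0,-0.16]},{"gripper":20,"travel":[0,0,0],"twist":[0,0,-0.16]},{"gripper":20,"travel":[0,0,0],"twist":[0,0,-0.16]},{"gripper":20,"travel":[0,0,0],"twist":[0,0,0]}]'
```

```text
time: 1.35
ee_pos: [0.4214, -0.1303, 0.1007]
tcp_rot: [180.0, -0.0, 15.6]
wrist_force: [1.5, -0.1, 0.9]
opening: 0.0196
grasp_force: 0.0
time: 2.35
ee_pos: [0.4207, -0.1318, 0.101]
tcp_rot: [-180.0, -0.0, 79.7]
wrist_force: [-0.4, 0.2, -0.6]
opening: 0.02
grasp_force: 0.0
```

```bash
python3 - <<'E'
from h import *
c=bot.calibration('wrist');im=bot.camera('wrist');cv2.imwrite('pics/w0.png',im[:,:,::-1])
T=np.array(c['camera_from_world']);print(c['vfov'],-T[:3,:3].T@T[:3,3])
hsv=cv2.cvtColor(im,cv2.COLOR_RGB2HSV)
m=cv2.morphologyEx(cv2.inRange(hsv,(100,100,40),(125,255,255)),cv2.MORPH_CLOSE,np.ones((9,9)))
for k in cv2.findContours(m,0,2)[0]:
    if cv2.contourArea(k)<200: continue
    for z in(0.02,): 
        r=cv2.minAreaRect((ray(c,k[:,0,0],k[:,0,1],z)*1000).astype(np.float32)); print(k[:,0].mean(0),z,np.round(r[0]),np.round(r[1]),r[2])
E
```

```text
65.29537651275076 [ 0.43639401 -0.05371367  0.24393609]
[625.   214.85] 0.02 [ 649. -173.] [19. 61.] 7.00474739074707
[537.14141414 203.87878788] 0.02 [ 584. -154.] [53. 39.] 35.8802490234375
[332.18181818 164.78787879] 0.02 [432. -97.] [28. 50.] 76.85186004638672
```

View pics/w0.png

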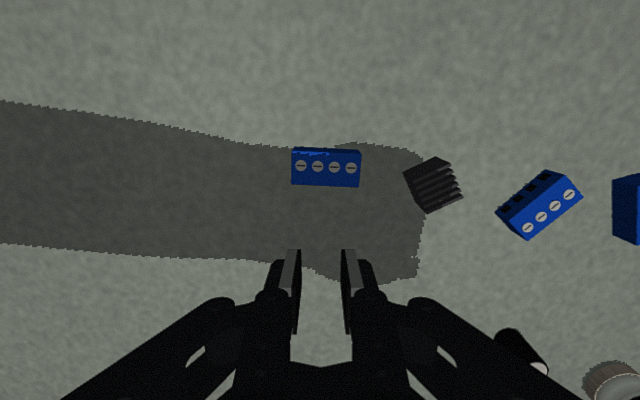

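The wrist view confirms the near block at (0.432,-0.097) yaw 167, size 28x50, with the fingers clear behind it. The heat sink sits to its right at pixel (435,185). Next I descend and push.

```bash
python3 -m crank '[{"gripper":20,"travel":[0,4,30],"twist":[0,0,0]},{"gripper":20,"travel":[0,0,30],"twist":[0,0,0]},{"gripper":20,"travel":[0,0,22],"twist":[0,0,0]},{"gripper":20,"travel":[0,0,10],"twist":[0,0,0]},{"gripper":20,"travel":[6,0,0],"twist":[0,0,0]},{"gripper":20,"travel":[8,0,0],"twist":[0,0,0]},{"gripper":20,"travel":[12,0,0],"twist":[0,0,0]},{"gripper":20,"travel":[14,0,0],"twist":[0,0,0]},{"gripper":20,"travel":[15,0,0],"twist":[0,0,0]},{"gripper":20,"travel":[15,0,0],"twist":[0,0,0]},{"gripper":20,"travel":[15,0,0],"twist":[0,0,0]},{"gripper":20,"travel":[15,0,0],"twist":[0,0,0]}]'
cat > w.py <<'E'
import sys
from h import *
o=bot.get_obs();c=bot.calibration('wrist');im=bot.camera('wrist');cv2.imwrite('pics/%s.png'%sys.argv[1],im[:,:,::-1])
p=o['ee_pos'];y=np.radians(o['tcp_rot'][2]);print('tcp',np.round(p,4),np.degrees(y).round(1))
hsv=cv2.cvtColor(im,cv2.COLOR_RGB2HSV)
m=cv2.morphologyEx(cv2.inRange(hsv,(100,100,40),(125,255,255)),cv2.MORPH_CLOSE,np.ones((9,9)))
for k in cv2.findContours(m,0,2)[0]:
    if cv2.contourArea(k)<200: continue
    r=cv2.minAreaRect((ray(c,k[:,0,0],k[:,0,1],.02)*1000).astype(np.float32)); d=np.array(r[0])-np.array(p[:2])*1000
    print('px',k[:,0].mean(0).round(),'at',np.round(r[0]),np.round(r[1]),round(r[2]),'ahead %.0f along tool y %.0f'%(d@[np.cos(y),np.sin(y)],d@[np.sin(y),-np.cos(y)]))
E
python3 w.py w1
```

```text
time: 3.9
ee_pos: [0.4427, -0.0331, 0.0093]
tcp_rot: [-180.0, 0.0, 79.8]
wrist_force: [0.5, -1.2, -0.1]
opening: 0.0202
grasp_force: 0.3
tcp [ 0.4427 -0.0331  0.0093] 79.8
px [592. 379.] at [ 585. -132.] [25. 37.] 41 ahead -72 along tool y 157
px [315. 210.] at [447.  -7.] [31. 50.] 80 ahead 27 along tool y -0
```

The block is centred on the fingers, so I continue into the tray.

```bash
python3 -m crank '[{"gripper":20,"travel":[16,0,0],"twist":[0,0,0]},{"gripper":20,"travel":[18,0,0],"twist":[0,0,0]},{"gripper":20,"travel":[18,0,0],"twist":[0,0,0]},{"gripper":20,"travel":[18,0,0],"twist":[0,0,0]},{"gripper":20,"travel":[18,0,0],"twist":[0,0,0]},{"gripper":20,"travel":[18,0,0],"twist":[0,0,0]},{"gripper":20,"travel":[18,0,0],"twist":[0,0,0]},{"gripper":20,"travel":[18,0,0],"twist":[0,0,0]},{"gripper":20,"travel":[18,0,0],"twist":[0,0,0]},{"gripper":20,"travel":[18,0,0],"twist":[0,0,0]},{"gripper":20,"travel":[18,0,0],"twist":[0,0,0]},{"gripper":20,"travel":[15,0,0],"twist":[0,0,0]}]'
python3 -m crank '[{"gripper":20,"travel":[10,0,0],"twist":[0,0,0]},{"gripper":20,"travel":[6,0,0],"twist":[0,0,0]},{"gripper":20,"travel":[0,0,0],"twist":[0,0,0]}]'
python3 w.py w2
```

```text
time: 5.45
ee_pos: [0.4804, 0.1746, 0.0093]
tcp_rot: [180.0, 0.0, 79.8]
wrist_force: [1.1, -0.9, 0.5]
opening: 0.02
grasp_force: 0.3
time: 5.82
ee_pos: [0.483, 0.1894, 0.0092]
tcp_rot: [-180.0, 0.0, 79.8]
wrist_force: [-0.8, -0.0, -0.3]
opening: 0.0198
grasp_force: 0.0
tcp [0.483  0.1894 0.0092] 79.8
px [318. 218.] at [488. 216.] [31. 50.] 80 ahead 27 along tool y -0
```

```bash
python3 -m crank '[{"gripper":20,"travel":[-14,0,0],"twist":[0,0,0]},{"gripper":20,"travel":[0,0,-30],"twist":[0,0,0]},{"gripper":20,"travel":[0,0,-30],"twist":[0,0,0]},{"gripper":20,"travel":[0,0,-31],"twist":[0,0,0]},{"gripper":20,"travel":[-39,19,0],"twist":[0,0,0]},{"gripper":20,"travel":[-39,19,0],"twist":[0,0,0]},{"gripper":20,"travel":[-39,19,0],"twist":[0,0,0]},{"gripper":20,"travel":[-39,19,0],"twist":[0,0,0]},{"gripper":20,"travel":[-39,19,0],"twist":[0,0,0]},{"gripper":20,"travel":[-39,19,0],"twist":[0,0,0]},{"gripper":20,"travel":[-39,19,0],"twist":[0,0,0]},{"gripper":20,"travel":[-39,19,0],"twist":[0,0,0]}]'
python3 -m crank '[{"gripper":20,"travel":[-43,21,0],"twist":[0,0,0]},{"gripper":20,"travel":[0,0,0],"twist":[0,0,-0.124]},{"gripper":20,"travel":[0,0,0],"twist":[0,0,-0.124]},{"gripper":20,"travel":[0,0,0],"twist":[0,0,0]},{"gripper":20,"travel":[0,0,0],"twist":[0,0,0]}]'
python3 w.py w3
```

```text
time: 7.38
ee_pos: [0.5739, -0.1611, 0.1005]
tcp_rot: [180.0, 0.0, 79.7]
wrist_force: [0.8, -0.2, 0.5]
opening: 0.0198
grasp_force: 0.0
time: 8.0
ee_pos: [0.5871, -0.2051, 0.1004]
tcp_rot: [180.0, 0.0, 93.8]
wrist_force: [-0.5, -0.0, 0.2]
opening: 0.0197
grasp_force: 0.0
tcp [ 0.5871 -0.2051  0.1004] 93.8
px [432. 177.] at [ 665. -174.] [31. 53.] 6 ahead 25 along tool y 80
px [327. 150.] at [ 588. -157.] [50. 26.] 36 ahead 47 along tool y 4
```

View pics/w3.png

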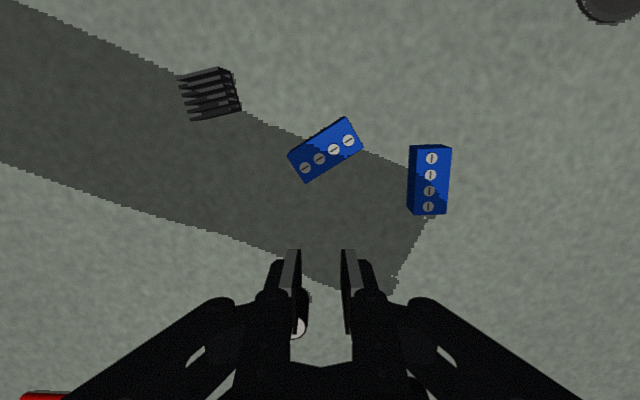

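The mid block is at (327,150), about 36 deg from the rake line. The far block is at (432,177), the heat sink at (210,92) is clear, and the capacitor is well behind the fingers at (300,325). I'll shift 7 mm right so the corner lands on the left finger, then push.

```bash
python3 -m crank '[{"gripper":20,"travel":[0,7,30],"twist":[0,0,0]},{"gripper":20,"travel":[0,0,30],"twist":[0,0,0]},{"gripper":20,"travel":[0,0,21],"twist":[0,0,0]},{"gripper":20,"travel":[0,0,10],"twist":[0,0,0]},{"gripper":20,"travel":[6,0,0],"twist":[0,0,0]},{"gripper":20,"travel":[7,0,0],"twist":[0,0,0]},{"gripper":20,"travel":[8,0,0],"twist":[0,0,0]},{"gripper":20,"travel":[8,0,0],"twist":[0,0,0]},{"gripper":20,"travel":[10,0,0],"twist":[0,0,0]},{"gripper":20,"travel":[12,0,0],"twist":[0,0,0]},{"gripper":20,"travel":[12,0,0],"twist":[0,0,0]},{"gripper":20,"travel":[12,0,0],"twist":[0,0,0]}]'
python3 w.py w4
```

```text
time: 9.55
ee_pos: [0.5893, -0.1285, 0.0093]
tcp_rot: [180.0, 0.0, 94.0]
wrist_force: [-1.0, -0.9, -0.4]
opening: 0.0199
grasp_force: 0.2
tcp [ 0.5893 -0.1285  0.0093] 94.0
px [467. 316.] at [ 667. -144.] [10. 35.] 57 ahead -21 along tool y 76
px [323. 214.] at [ 588. -102.] [50. 31.] 4 ahead 26 along tool y 0
```

```bash
python3 -m crank '[{"gripper":20,"travel":[14,0,0],"twist":[0,0,-0.02]},{"gripper":20,"travel":[16,0,0],"twist":[0,0,-0.02]},{"gripper":20,"travel":[18,0,0],"twist":[0,0,0]},{"gripper":20,"travel":[18,0,0],"twist":[0,0,0]},{"gripper":20,"travel":[18,0,0],"twist":[0,0,0]},{"gripper":20,"travel":[18,0,0],"twist":[0,0,0]},{"gripper":20,"travel":[18,0,0],"twist":[0,0,0]},{"gripper":20,"travel":[18,0,0],"twist":[0,0,0]},{"gripper":20,"travel":[18,0,0],"twist":[0,0,0]},{"gripper":20,"travel":[18,0,0],"twist":[0,0,0]},{"gripper":20,"travel":[18,0,0],"twist":[0,0,0]},{"gripper":20,"travel":[18,0,0],"twist":[0,0,0]}]'
python3 -m crank '[{"gripper":20,"travel":[18,0,0],"twist":[0,0,0]},{"gripper":20,"travel":[18,0,0],"twist":[0,0,0]},{"gripper":20,"travel":[18,0,0],"twist":[0,0,0]},{"gripper":20,"travel":[18,0,0],"twist":[0,0,0]},{"gripper":20,"travel":[16,0,0],"twist":[0,0,0]},{"gripper":20,"travel":[12,0,0],"twist":[0,0,0]},{"gripper":20,"travel":[6,0,0],"twist":[0,0,0]},{"gripper":20,"travel":[0,0,0],"twist":[0,0,0]}]'
python3 w.py w5
```

```text
time: 11.1
ee_pos: [0.5673, 0.0806, 0.0093]
tcp_rot: [180.0, -0.0, 96.2]
wrist_force: [-0.1, -0.4, 0.7]
opening: 0.0201
grasp_force: 0.1
time: 12.1
ee_pos: [0.5558, 0.185, 0.0093]
tcp_rot: [-180.0, 0.0, 96.3]
wrist_force: [0.0, -0.4, -1.0]
opening: 0.0199
grasp_force: 0.0
tcp [0.5558 0.185  0.0093] 96.3
px [316. 212.] at [553. 212.] [50. 30.] 6 ahead 27 along tool y 0
px [179. 199.] at [489. 216.] [31. 54.] 80 ahead 38 along tool y -63
```

```bash
python3 -m crank '[{"gripper":20,"travel":[-14,0,0],"twist":[0,0,0]},{"gripper":4,"travel":[0,0,-30],"twist":[0,0,0]},{"gripper":4,"travel":[0,0,-30],"twist":[0,0,0]},{"gripper":4,"travel":[0,0,-31],"twist":[0,0,0]},{"gripper":4,"travel":[-40,7,0],"twist":[0,0,0]},{"gripper":4,"travel":[-40,7,0],"twist":[0,0,0]},{"gripper":4,"travel":[-40,7,0],"twist":[0,0,0]},{"gripper":4,"travel":[-40,7,0],"twist":[0,0,0]},{"gripper":4,"travel":[-40,7,0],"twist":[0,0,0]},{"gripper":4,"travel":[-40,7,0],"twist":[0,0,0]},{"gripper":4,"travel":[-40,7,0],"twist":[0,0,0]},{"gripper":4,"travel":[-40,7,0],"twist":[0,0,0]}]'
python3 -m crank '[{"gripper":4,"travel":[-40,7,0],"twist":[0,0,0]},{"gripper":4,"travel":[-44,7,0],"twist":[0,0,0]},{"gripper":4,"travel":[0,0,0],"twist":[0,0,-0.02]},{"gripper":4,"travel":[0,0,0],"twist":[0,0,0]},{"gripper":4,"travel":[0,0,0],"twist":[0,0,0]}]'
python3 w.py w6
```

```text
time: 13.65
ee_pos: [0.6476, -0.1439, 0.1003]
tcp_rot: [180.0, 0.0, 96.2]
wrist_force: [0.9, 0.2, 0.2]
opening: 0.0041
grasp_force: 0.0
time: 14.28
ee_pos: [0.6706, -0.2226, 0.1005]
tcp_rot: [180.0, -0.0, 97.4]
wrist_force: [0.0, -0.5, -0.8]
opening: 0.004
grasp_force: 0.0
tcp [ 0.6706 -0.2226  0.1005] 97.4
px [332. 144.] at [ 668. -175.] [25. 51.] 7 ahead 47 along tool y 4
```

View pics/w6.png

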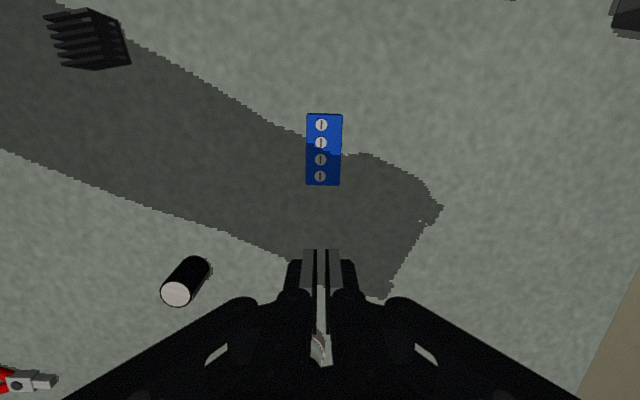

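The block at (324,149) is end-on and lined up. I'll shift 3 mm, descend and push part of the way.

```bash
python3 -m crank '[{"gripper":4,"travel":[0,3,30],"twist":[0,0,0]},{"gripper":4,"travel":[0,0,30],"twist":[0,0,0]},{"gripper":4,"travel":[0,0,21],"twist":[0,0,0]},{"gripper":4,"travel":[0,0,10],"twist":[0,0,0]},{"gripper":4,"travel":[6,0,0],"twist":[0,0,0]},{"gripper":4,"travel":[8,0,0],"twist":[0,0,0]},{"gripper":4,"travel":[10,0,0],"twist":[0,0,0]},{"gripper":4,"travel":[12,0,0],"twist":[0,0,0]},{"gripper":4,"travel":[14,0,0],"twist":[0,0,0]},{"gripper":4,"travel":[14,0,0],"twist":[0,0,0]},{"gripper":4,"travel":[14,0,0],"twist":[0,0,0]},{"gripper":4,"travel":[14,0,0],"twist":[0,0,0]}]'
python3 w.py w7
```

```text
time: 15.82
ee_pos: [0.6619, -0.1304, 0.0093]
tcp_rot: [-180.0, -0.0, 97.4]
wrist_force: [0.4, -1.8, -0.1]
opening: 0.0038
grasp_force: 0.3
tcp [ 0.6619 -0.1304  0.0093] 97.4
px [315. 189.] at [656. -94.] [25. 52.] 7 ahead 37 along tool y -1
```

```bash
python3 -m crank '[{"gripper":4,"travel":[15,0,0],"twist":[0,0,0]},{"gripper":4,"travel":[16,0,0],"twist":[0,0,0]},{"gripper":4,"travel":[16,0,0],"twist":[0,0,0]},{"gripper":4,"travel":[16,0,0],"twist":[0,0,0]},{"gripper":4,"travel":[16,0,0],"twist":[0,0,0]},{"gripper":4,"travel":[16,0,0],"twist":[0,0,0]},{"gripper":4,"travel":[16,0,0],"twist":[0,0,0]},{"gripper":4,"travel":[16,0,0],"twist":[0,0,0]},{"gripper":4,"travel":[16,0,0],"twist":[0,0,0]},{"gripper":4,"travel":[16,0,0],"twist":[0,0,0]},{"gripper":4,"travel":[16,0,0],"twist":[0,0,0]}]'
python3 w.py w8
```

```text
time: 17.25
ee_pos: [0.6394, 0.0431, 0.0093]
tcp_rot: [180.0, 0.0, 97.4]
wrist_force: [-0.1, -0.4, 0.6]
opening: 0.004
grasp_force: 0.1
tcp [0.6394 0.0431 0.0093] 97.4
px [317. 186.] at [634.  80.] [25. 52.] 7 ahead 37 along tool y -1
```

```bash
python3 -m crank '[{"gripper":4,"travel":[16,0,0],"twist":[0,0,0]},{"gripper":4,"travel":[16,0,0],"twist":[0,0,0]},{"gripper":4,"travel":[16,0,0],"twist":[0,0,0]},{"gripper":4,"travel":[16,0,0],"twist":[0,0,0]},{"gripper":4,"travel":[16,0,0],"twist":[0,0,0]},{"gripper":4,"travel":[16,0,0],"twist":[0,0,0]},{"gripper":4,"travel":[16,0,0],"twist":[0,0,0]},{"gripper":4,"travel":[16,0,0],"twist":[0,0,0]},{"gripper":4,"travel":[10,0,0],"twist":[0,0,0]},{"gripper":4,"travel":[6,0,0],"twist":[0,0,0]},{"gripper":4,"travel":[0,0,0],"twist":[0,0,0]}]'
python3 -m crank '[{"gripper":4,"travel":[-15,0,0],"twist":[0,0,0]},{"gripper":4,"travel":[0,0,-30],"twist":[0,0,0]},{"gripper":4,"travel":[0,0,-40],"twist":[0,0,0]},{"gripper":4,"travel":[-40,0,-30],"twist":[0,0,0]},{"gripper":4,"travel":[-60,0,0],"twist":[0,0,0]},{"gripper":4,"travel":[-60,0,0],"twist":[0,0,0]},{"gripper":4,"travel":[0,0,0],"twist":[0,0,0]},{"gripper":4,"travel":[0,0,0],"twist":[0,0,0]}]'
python3 w.py w9
python3 - <<'E'
from h import *
cv2.imwrite('pics/top1.png',bot.camera('top')[:,:,::-1])
E
```

```text
time: 18.68
ee_pos: [0.6209, 0.1851, 0.0092]
tcp_rot: [-180.0, -0.0, 97.4]
wrist_force: [-0.7, -0.2, 0.3]
opening: 0.0039
grasp_force: 0.0
time: 19.68
ee_pos: [0.6434, 0.0102, 0.1092]
tcp_rot: [-180.0, -0.0, 97.3]
wrist_force: [0.2, 0.0, 0.1]
opening: 0.0041
grasp_force: 0.0
tcp [0.6434 0.0102 0.1092] 97.3
px [601. 339.] at [923. -93.] [ 55. 136.] 24 ahead -138 along tool y 264
px [592. 236.] at [862.  11.] [68. 50.] 90 ahead -27 along tool y 217
```

View pics/top1.png

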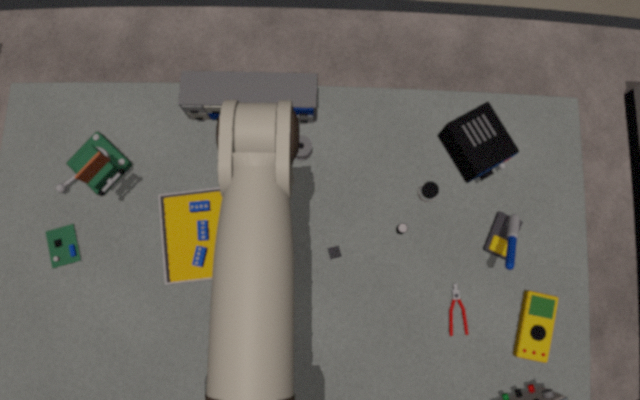

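View pics/w9.png

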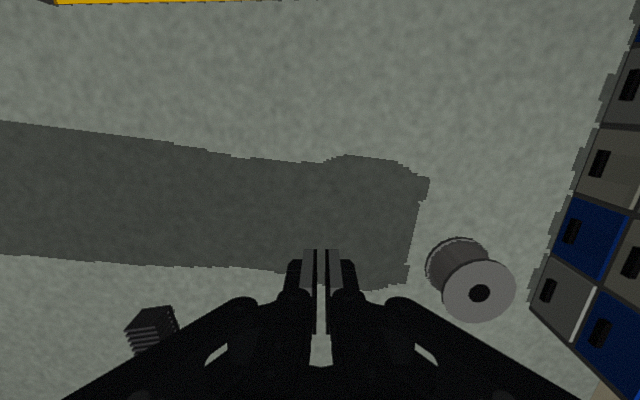

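The top view shows all three blocks well in over the yellow floor, at about (200,207), (202,230) and (199,257). The heat sink (334,252), capacitor (402,229), jar (429,190), reel (302,147) and cutters (457,310) are where they were. The arm is clear, so I'm handing in.

```bash
python3 -c "
from workcell import bot
print(bot.job_done())"
```

```text
the job is handed in; nothing more can be done
None
```

All three terminal blocks were pushed well into the catch tray, the other items look unmoved in the final top view, and the job was handed in at about 20 s.

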